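Prop the test kiln's lid ajar for drying

ROBOT

A 6-joint arm with a two-finger parallel gripper is mounted at the origin on the work surface. World frame = base frame: x ahead of the robot, y to its left, z up, the work surface at z = 0. Lengths are in m, angles in rad, forces in N, time in s.
With the tool pointing down it reaches from about 0.25 to 0.725 m from the base axis. Payload 4 kg.
Tool frame: the origin (TCP) lies at the very end of the fingers, on their centre line; the grasp point (between the pads) lies 19 mm behind it (bot.pinch_z is the distance from the TCP to the grasp point, in m); z points along the fingers, x is the direction in which the jaws open and shut, and the axes are right-handed (so a half turn about z gives the same grasp; the last joint's range is limited). The gripper opens to 85 mm and grips with 20 to 120 N. Pads are 22 mm wide; open, the fingers measure 114 mm over their backs; the gripper's body (76 mm by 85 mm) begins 54 mm behind the grasp point. The pads swing forward as they close: fully open they stand 13 mm farther back than shut.
Start: joints at [-1.211, 0.241, 0.005, 1.335, 0, 1.571], TCP at [0.176, -0.468, 0.231] pointing down, gripper open.
Joint ranges: [-2.72, 2.72], [-1.05, 1.87], [-1.09, 1.28], [-1.99, 2.15], [-1.42, 1.44], [-3.14, 3.14]. Speed limits (rad/s): [2.79, 2.79, 3.14, 3.14, 3.14, 3.14].

INTERFACE

Orientations are given as a unit quaternion [x, y, z, w].
In Python, from workcell import bot gives the robot as it stands. The module is installed in compiled form; this text tells all that it offers.
- The arm moves only by the shell command python3 -m inch 'ROWS'. ROWS is JSON, a list of rows, each a list of 7 numbers: the shift along the tool's x, y, z scaled (see below), then the turn, a rotation vector about the tool's x, y, z scaled (see below), then the gripper command: -1 is fully open, 1 is shut, values between are in proportion. In form: [[x, y, z, wx, wy, wz, gripper], ...]. A call has exactly 8 rows; each row shifts and turns the commanded pose from where the row before left it, along the tool's axes as they then stand; what a row does not reach is not made up. The controller multiplies each number of a shift by 2.5 cm and each number of a turn by 180 degrees. A row lasts 1/10 s, in which the tool goes at most 50 mm and 8.59 degrees, less where a joint would pass 70% of its speed; a pose out of reach is approached as far as the arm can. A call with a number of a shift or a turn outside -1 to 1 is refused whole. A call with a gripper value outside its range is refused whole. The fingers move at their own pace and stop on an object; the grip force is fixed at half the most. Time passes only in rows, so rows that do not move let the fingers close, or fill a call up. It gives the time, the measured TCP pose, the force and the opening at its end, in the units of the state.
- bot.get_obs(): the state, without advancing time (a new reading comes with each control period).
- bot.camera(name): name is "side" or "top" or "wrist"; returns (picture, depth): 400x640x3 uint8, blue, green, red; 400x640 float32, m along the optical axis (not along the pixel's ray), 0 where there is no reading.
- bot.get_calibration(name): a dict with "vfov" (degrees; the focal length in pixels is half the picture's height over the tangent of half this angle, whatever the lens; pixels are square), "cx", "cy" (the principal point, pixels), "R" (3x3) and "t" (3): a world point X has camera coordinates R X + t. Camera axes: x right, y down, z forward; pixel columns grow to the right and rows downward; lengths in m; the calibration is good to about 2 mm. A picture is of the moment at which its call begins: read the wrist's pose just before it. get_calibration takes no time and is no camera call; for the wrist camera it gives the pose at the moment of the call.
- bot.job_done(): hands the job in, once; it reports no verdict.
The state is a dict: "clock": time; "joint_pos": joint angles; "joint_vel": joint speeds; "tau": joint torques, N m; "eef_pos": TCP position; "tool_rot": TCP orientation; "ft_force": force on the tool from outside, world axes, zero at the start; "ft_torque": the same for the moment, N m; "grip_width": finger opening in m.
Only numpy, scipy, OpenCV 4.12 (cv2) and the standard library are available. Lean on these libraries where they do the work, as an engineer would, in place of code of your own. Each camera call takes 0.05 s, during which the arm holds its last target.

TASK

Set the little bench kiln up for its drying warm-up with the lid ajar: stand the middle-length kiln post (45 mm, of the three loose posts) upright on the middle of the dark steel plate on the kiln's front rim. Then take the lid by its wooden handle and lower it gently, holding it all the way and not letting it drop, until it rests on the post, and let go. Leave the other two posts, the jar, the bowl and the vase where they are.

Things in the scene. Friction and masses are not known exactly. Their poses are not given: they have to be found in the camera images.
- kiln: shallow bench kiln, fixed: cream walls 45 mm thick in a steel jacket, 220 mm deep (x), 260 mm wide (y), rim 110 mm above the table, chamber in the middle; grey control box 90 mm high on its +y end (to y = 175 mm). Origin at the centre of its underside, z up, x from the front rim to the hinge. Its front (-x) faces the robot's left, within 15 degrees
- rest_plate (a point): middle of the dark steel plate (45 mm across the rim by 50 mm along it, flush) let into the top of the kiln's front rim, 110 mm above the table; axes as the kiln's
- lid_hinge (a point): middle of the hinge line, on the top of the kiln's back rim, 197.5 mm from rest_plate along the kiln's x; the hinge line runs along the kiln's y; axes as the kiln's
- lid (a joint): lid angle, rad: 0 is shut, grows as it opens (to 1.25); starts at 0.82 to 0.98. Lid 0.9 kg, 30 mm thick, 220 mm from hinge to front edge, 260 mm wide; its flat underside passes through the hinge line. The stiff hinge holds it above about 0.75 rad; lower down it falls by itself. On the right post it rests at about 0.24
- lid_handle (a point): grip point of the lid's wooden handle, a flat board 110 mm wide (along y), 18 thick, 50 long, on the lid's front edge, slanting outward and up at 40 degrees to the lid's plane: upright when the lid is at 0.87 rad. The point is 22 mm short of its free edge, 251 mm from the hinge along the lid, 46 mm above the underside plane. Lid's axes: x front to hinge, y along hinge, z out of its top
- post_30: the shortest of three look-alike kiln posts: plain round cream ceramic cylinder, 30 mm in diameter, 30 mm long, loose, standing on end on the table. Origin at the centre of its underside, z up along it
- post_45: the middle of three look-alike kiln posts: plain round cream ceramic cylinder, 30 mm in diameter, 45 mm long, loose, standing on end on the table. Origin at the centre of its underside, z up along it
- post_60: the longest of three look-alike kiln posts: plain round cream ceramic cylinder, 30 mm in diameter, 60 mm long, loose, standing on end on the table. Origin at the centre of its underside, z up along it
- glaze_jar: loose jar with a blue cap, 60 mm in diameter, 90 mm high, a bystander; origin at the centre of its underside
- bowl: loose terracotta bowl, 100 mm across, 40 mm high, a bystander; origin at the centre of its underside
- vase: loose terracotta vase, 80 mm across, 125 mm high, a bystander behind the kiln; origin at the centre of its underside

How it is judged:
On the way, in this order (a step that is already met when the one before it is completed fails the run):
1. the 45 mm post stands upright on the rest plate, let go, while the lid is still up (distance between post_45 and rest_plate below 0.015 m and angle between post_45's own z axis and vertical below 0.1 rad and contact force between the fingers and post_45 below 0.05 N and linear speed of post_45 below 0.02 m/s and value of joint lid above 0.6 rad), for 0.2 s.
2. the lid is on its way down with the hand at its handle (value of joint lid between 0.29 and 0.55 rad and distance between the grasp point and lid_handle below 0.07 m), for 0.1 s.
At the end, for the whole second after the job is handed in: the 45 mm post stands upright (within 0.1 rad) on the rest plate, its foot within 15 mm of the plate's middle; the lid rests on it, still, at 0.205 to 0.285 rad; the other two posts are within 30 mm of where they were (distance between post_45 and rest_plate below 0.015 m and angle between post_45's own z axis and vertical below 0.1 rad and distance of each of post_30, post_60 from where it was at the start of the episode below 0.03 m and value of joint lid between 0.205 and 0.285 rad and velocity of joint lid between -0.05 and 0.05 rad/s and linear speed of post_45 below 0.02 m/s); the robot touches nothing.
It fails at once if the lid drops or is slammed (closes faster than 1.5 rad/s) (velocity of joint lid below -1.5 rad/s).
It fails at once if the jar, the bowl or the vase is moved more than 30 mm or knocked over (distance of any of glaze_jar, bowl, vase from where it was at the start of the episode above 0.03 m or angle between any of glaze_jar, bowl, vase's own z axis and vertical above 0.4 rad).
It also fails if it takes over 51 s, if anything falls off the work surface, if the arm or the gripper's body presses on something with over 40 N, if the wrist force passes 120 N, or if a joint passes its speed limit or range.

## Working session

There is one attempt and no reset: what is moved stays moved. The work goes in short steps, Python scripts to look and compute and a shell command to move; the robot and the scene stay as the last step left them, time stands still between calls to the robot, and variables do not carry over. Pictures are saved under pics/ and viewed, and the job is handed in when it is done.

```bash
mkdir -p pics; cat > h.py <<'E'
import numpy as np,cv2
from workcell import bot
def snap(n,f):
    c=bot.get_calibration(n);im,d=bot.camera(n);cv2.imwrite('pics/'+f+'.png',im)
    np.savez('pics/'+f+'.npz',im=im,d=d,R=c['R'],t=c['t'],v=c['vfov'],cx=c['cx'],cy=c['cy']);return im,d,c
def cloud(f):
    z=np.load('pics/'+f+'.npz');d=z['d'];fl=200/np.tan(np.radians(float(z['v']))/2)
    v,u=np.mgrid[:400,:640]
    P=np.stack([(u-z['cx'])/fl*d,(v-z['cy'])/fl*d,d],-1)
    return z['im'],(P-z['t'])@z['R'],d
E
python3 - <<'E'
from h import *
for n in ['side','top','wrist']:
    snap(n,n+'0')
o=bot.get_obs();print(o)
for n in ['side','top']:print(bot.get_calibration(n))
E
```

```text
{'clock': 0.15, 'joint_pos': array([-1.21100213e+00,  2.41228928e-01,  4.02987364e-03,  1.33520112e+00,
       -1.04239674e-05,  1.57075096e+00]), 'joint_vel': array([ 0.00289888, -0.0028136 ,  0.0032401 ,  0.00055479,  0.00183872,
       -0.00151067]), 'tau': array([-4.39133064e-04, -3.72634757e+01,  2.52638859e+01,  1.23711189e-02,
        5.59228465e-05, -1.06604082e-05]), 'eef_pos': array([ 0.17586834, -0.46753514,  0.2306215 ]), 'tool_rot': array([ 8.22229656e-01, -5.69155294e-01, -6.62309820e-04, -4.52162654e-04]), 'ft_force': array([ 0.41332639, -0.0767026 ,  0.05754259]), 'ft_torque': array([-0.0405153 ,  0.00232523, -0.04607004]), 'grip_width': 0.08522240154596514}
{'vfov': 48.754206787516466, 'cx': 323.6195015954554, 'cy': 194.44366894950133, 'R': array([[-0.98963089, -0.14292891, -0.01421398],
       [-0.06099809,  0.50780357, -0.85931064],
       [ 0.13003824, -0.84953332, -0.51125648]]), 't': array([0.58510205, 0.17761413, 0.91811446])}
{'vfov': 54.22374361737631, 'cx': 316.80879419180707, 'cy': 202.0297204484753, 'R': array([[ 0.01561471, -0.99976835, -0.0148128 ],
       [-0.99106989, -0.01351338, -0.13265691],
       [ 0.13242601,  0.01675192, -0.99105132]]), 't': array([-0.07066478,  0.60519955,  0.98989842])}
```

View pics/side0.png

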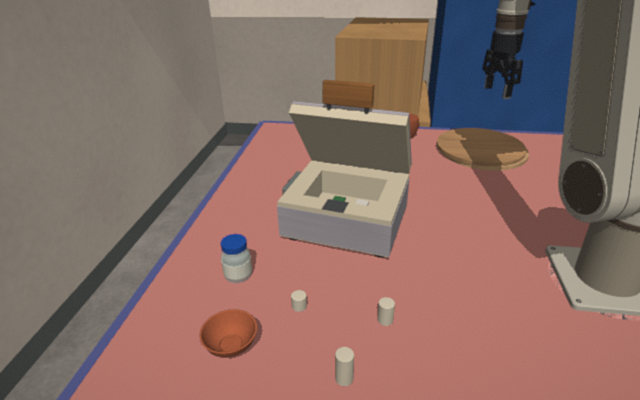

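View pics/top0.png

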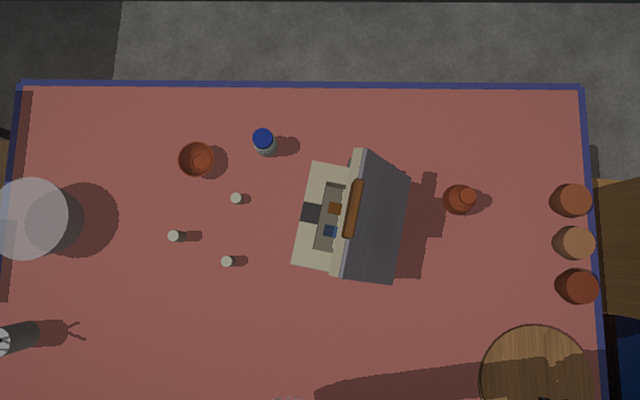

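View pics/wrist0.png

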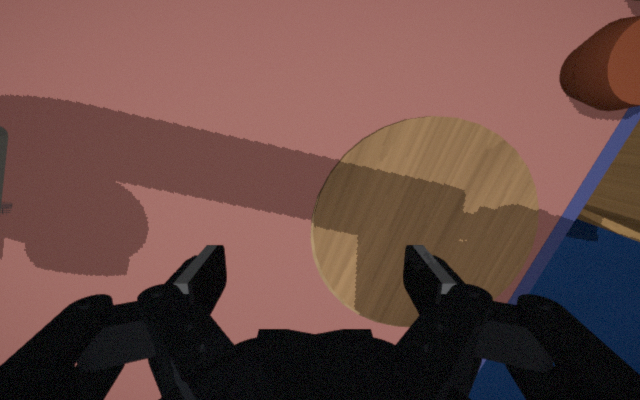

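The top view shows the posts at (236,198), (175,236) and (228,261), the dark plate at (311,213) and the handle at (353,209). Next I'll measure their heights and positions.

```bash
python3 - <<'E'
from h import *
np.set_printoptions(precision=4,suppress=True)
for f,pts in [('top0',[(236,198),(175,236),(228,261)]),('side0',[(299,300),(386,311),(345,366)])]:
    im,P,d=cloud(f)
    tb=[];
    print(f,'table z',np.median(P[300:320,100:250,2] if f=='top0' else P[300:330,450:520,2]))
    for u,v in pts:
        w=P[v-28:v+28,u-22:u+22].reshape(-1,3); w=w[(w[:,2]>.012)&(w[:,2]<.09)]
        zt=np.percentile(w[:,2],97); t=w[w[:,2]>zt-.006]
        print((u,v),'n',len(w),'ztop',zt,'top mid',(t.min(0)+t.max(0))/2,t.mean(0),'ext',np.ptp(t,0))
im,P,d=cloud('top0')
g=im.astype(int).sum(2)
m=(abs(P[...,2]-.11)<.012)
m[:, :290]=0; m[:,420:]=0
print('rim n',m.sum())
dk=m&(g<260); 
n,l,s,c=cv2.connectedComponentsWithStats(dk.astype(np.uint8))
for i in range(1,n):
    if s[i][4]>60: print('dark',s[i],c[i],np.median(P[l==i],0),P[l==i].min(0),P[l==i].max(0))
dx=P[205:222,303:320]; print('plate patch',np.median(dx.reshape(-1,3),0))
# handle: brown
for f in ['top0','side0']:
    im,P,d=cloud(f); b,gg,r=[im[...,i].astype(int) for i in range(3)]
    br=(r>b*1.6)&(r>60)&(P[...,2]>.2)&(d>0)&(P[...,2]<.45)
    n,l,s,c=cv2.connectedComponentsWithStats(br.astype(np.uint8))
    for i in range(1,n):
        if s[i][4]>80: q=P[l==i];print(f,'brown',s[i],c[i],q.mean(0),np.percentile(q,2,0),np.percentile(q,98,0))
E
```

```text
top0 table z 0.0006462630770947609
(236, 198) n 111 ztop 0.03443825727887189 top mid [0.6153 0.1566 0.0325] [0.6152 0.1569 0.0312] ext [0.0272 0.0285 0.0078]
(175, 236) n 173 ztop 0.06421067839740198 top mid [0.5117 0.3066 0.063 ] [0.511  0.3068 0.0611] ext [0.0281 0.0292 0.0093]
(228, 261) n 135 ztop 0.048829997373778224 top mid [0.4476 0.17   0.0468] [0.4481 0.17   0.046 ] ext [0.0282 0.0275 0.0079]
side0 table z -0.00019247373032846158
(299, 300) n 229 ztop 0.03169150320164479 top mid [0.618  0.1565 0.0292] [0.6176 0.1581 0.0296] ext [0.0285 0.0307 0.0067]
(386, 311) n 349 ztop 0.0464435465017291 top mid [0.4503 0.1702 0.0445] [0.4503 0.1719 0.0444] ext [0.0291 0.031  0.008 ]
(345, 366) n 592 ztop 0.061026153931287117 top mid [0.5136 0.3069 0.0587] [0.5133 0.3087 0.0594] ext [0.0288 0.0303 0.0072]
rim n 2746
dark [299 202  23  22 360] [310.0056 212.4278] [ 0.5714 -0.0468  0.111 ] [ 0.5449 -0.0733  0.0991] [ 0.5964 -0.0202  0.1155]
plate patch [ 0.5694 -0.0493  0.1109]
top0 brown [342 179  22  59 650] [352.5985 208.3969] [ 0.5529 -0.1319  0.3596] [ 0.5029 -0.1487  0.3353] [ 0.6045 -0.1159  0.3645]
side0 brown [ 335   18   93   35 2752] [383.7304  34.8605] [ 0.5043 -1.2742  0.2388] [ 0.3236 -1.6139  0.2031] [ 0.6924 -1.1204  0.2499]
side0 brown [ 323   80   51   29 1227] [348.0782  93.339 ] [ 0.553  -0.1244  0.3396] [ 0.5023 -0.1368  0.315 ] [ 0.605  -0.1136  0.3615]
```

```bash
python3 - <<'E'
import cv2
im=cv2.imread('pics/top0.png');cv2.imwrite('pics/topz.png',cv2.resize(im[130:300,150:420],None,fx=2.9,fy=2.9,interpolation=cv2.INTER_CUBIC))
im=cv2.imread('pics/side0.png');cv2.imwrite('pics/sidez.png',cv2.resize(im[70:390,200:430],None,fx=1.85,fy=1.85,interpolation=cv2.INTER_CUBIC))
E
```

```text
(no output)
```

View pics/topz.png

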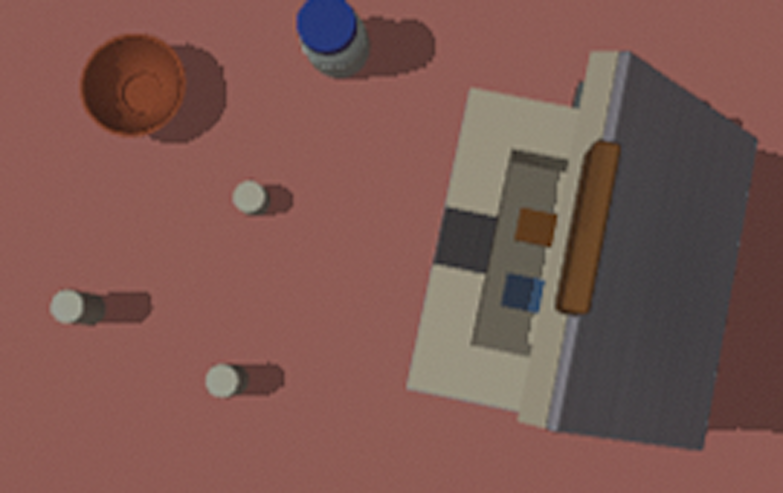

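```bash
python3 - <<'E'
from h import *
np.set_printoptions(precision=4,suppress=True)
im,P,d=cloud('top0'); g=im.astype(int).sum(2)
c=bot.get_calibration('top');fl=200/np.tan(np.radians(c['vfov'])/2)
def onz(u,v,z):
    r=c['R'].T@np.array([(u-c['cx'])/fl,(v-c['cy'])/fl,1]);o=-c['R'].T@c['t'];return o+r*(z-o[2])/r[2]
# plate by image rect
m=(g<260); m[:,:290]=0;m[:,330:]=0;m[:190]=0;m[235:]=0
n,l,s,cc=cv2.connectedComponentsWithStats(m.astype(np.uint8));i=1+np.argmax(s[1:,4]);print('plate',s[i],cc[i],onz(*cc[i],.11))
v,u=np.where(l==i);q=np.array([onz(a,b,.11)[:2] for a,b in zip(u,v)])
print(cv2.minAreaRect((q*1000).astype(np.float32)))
# front rim edge: first cream pixel per row
E=[]
for v in range(170,260):
    row=im[v].astype(int);cr=(row[:,1]>row[:,2]*.8)&(row.sum(1)>330)
    if 200<=v<=226: continue
    us=[x for x in range(285,330) if cr[x:x+4].all()]
    if us:E.append(onz(us[0],v,.11)[:2])
E=np.array(E);vx,vy,x0,y0=cv2.fitLine(E.astype(np.float32),cv2.DIST_HUBER,0,.001,.001).ravel();print('rim line dir',vx,vy,np.degrees(np.arctan2(vy,vx)),x0,y0)
w=P[(abs(P[...,2]-.11)<.006)];
# underside plane from side camera
im,S,d=cloud('side0')
p=S[125:160,315:400].reshape(-1,3)
ct=p.mean(0);nn=np.linalg.svd(p-ct)[2][2];print('lid underside n',nn,ct,'res',np.std((p-ct)@nn))
nn*=-np.sign(nn[2])
print('angle',np.arccos(abs(nn[2])),'yaw of hinge line',np.degrees(np.arctan2(-nn[0],nn[1])))
# handle front face
b,gg,r=[im[...,k].astype(int) for k in range(3)]
h=S[85:103,328:370].reshape(-1,3);ct=h.mean(0);n2=np.linalg.svd(h-ct)[2][2];print('handle n',n2,ct)
hh=S[78:110,320:378].reshape(-1,3);ok=(hh[:,1]>-.16)&(hh[:,1]<-.1)&(hh[:,2]>.28);hh=hh[ok];print('handle ext',hh.min(0),hh.max(0))
E
```

```text
plate [299 202  24  30 392] [310.6709 212.7934] [ 0.57   -0.0484  0.11  ]
((564.2294921875, -46.874786376953125), (48.31526565551758, 69.69763946533203), 80.0926513671875)
rim line dir 0.98243916 -0.18658324 -10.753451 0.5646561 -0.022928132
lid underside n [ 0.064   0.6183 -0.7833] [ 0.5359 -0.1655  0.2108] res 0.017287183404317185
angle 0.6708531575573429 yaw of hinge line -5.911624919937647
handle n [-0.0265  0.3105 -0.9502] [ 0.5514 -0.1175  0.3416]
handle ext [ 0.4954 -0.1518  0.2972] [ 0.6166 -0.109   0.3625]
```

View pics/sidez.png

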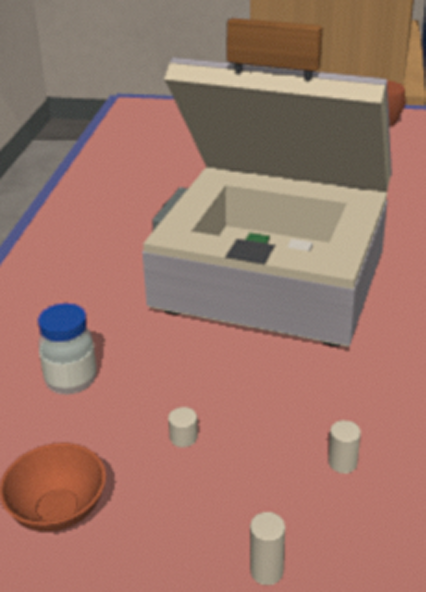

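```bash
cat >> h.py <<'E'
from scipy.spatial.transform import Rotation as Ro, Slerp
YAW=np.radians(-10.8)
def Rt(yaw,tilt,jawturn=0):
    # tool x at azimuth yaw, z down, then turn about tool x by tilt, then about tool z
    x=np.array([np.cos(yaw),np.sin(yaw),0]);z=np.array([0,0,-1.]);y=np.cross(z,x)
    return Ro.from_matrix(np.stack([x,y,z],1))*Ro.from_euler('x',tilt,degrees=True)*Ro.from_euler('z',jawturn,degrees=True)
def rows(p0,R0,p1,R1,n,g,pr=True):
    """p = grasp... TCP positions; prints per-row tool-frame values"""
    s=Slerp([0,1],Ro.concatenate([R0,R1]));p,R=p0,R0;out=[]
    for k in range(1,n+1):
        pk=p0+(p1-p0)*k/n;Rk=s(k/n)
        a=R.inv().apply(pk-p)/.025;w=(R.inv()*Rk).as_rotvec()/np.pi
        out.append(list(np.round(a,2))+list(np.round(w,4))+[g]);p,R=pk,Rk
    if pr: print('\n'.join(str([float(q) for q in r]) for r in out))
    return out
def cur():
    o=bot.get_obs();return o['eef_pos'],Ro.from_quat(o['tool_rot'])
def tcp(pin,R): return np.array(pin)+bot.pinch_z*R.apply([0,0,1])
E
python3 - <<'E'
from h import *
np.set_printoptions(precision=4,suppress=True)
print(bot.pinch_z)
c=bot.get_calibration('wrist');p,R=cur();cam=-c['R'].T@c['t'];print('cam in tool',R.inv().apply(cam-p),'fwd',R.inv().apply(c['R'][2]),c['vfov'])
# better lid angle from side
im,S,d=cloud('side0')
f=np.array([.187,.982]);H=np.array([.533,-.2415])
for f_ in ['side0','top0']:
    im,S,d=cloud(f_)
    m=(S[...,2]>.13)&(S[...,2]<.4)&(S[...,0]>.38)&(S[...,0]<.72)&(S[...,1]<-.06)&(S[...,1]>-.3)
    q=S[m];xr=(q[:,:2]-H)@f;z=q[:,2]-.11
    a=np.arctan2(z,xr)
    if f_=='side0':
        k=(z<.15)&(z>.04);print('side underside angles',np.percentile(a[k],[5,25,50,75,95]))
        for lo in (.05,.08,.11,.14): k=(abs(z-lo)<.01);print(lo,np.median(a[k]))
# side cam plate
im,S,d=cloud('side0');g=im.astype(int).sum(2);m=(g<200);m[:195]=0;m[215:]=0;m[:,:320]=0;m[:,350:]=0
print('side plate',S[m].mean(0),(S[m].min(0)+S[m].max(0))/2,m.sum())
p,R=cur()
R1=Rt(YAW,-20)
rows(p,R,tcp([.449,.170,.13],R1),R1,24,-1)
E
```

```text
0.0187
cam in tool [-0.     -0.0654 -0.1427] fwd [-0.0002  0.2588  0.9659] 68.06411254575886
side underside angles [0.9229 0.9338 0.9393 0.9445 0.9559]
0.05 0.9353341072285104
0.08 0.9375476774176396
0.11 0.939900400728932
0.14 0.9407109359980739
side plate [ 0.5729 -0.0489  0.107 ] [ 0.5709 -0.1035  0.0813] 17
[-0.82, -0.79, 0.2, -0.0042, 0.0024, -0.0134, -1.0]
[-0.79, -0.83, 0.18, -0.0042, 0.0024, -0.0134, -1.0]
[-0.76, -0.87, 0.16, -0.0042, 0.0024, -0.0134, -1.0]
[-0.72, -0.9, 0.15, -0.0042, 0.0024, -0.0134, -1.0]
[-0.68, -0.93, 0.13, -0.0042, 0.0024, -0.0134, -1.0]
[-0.64, -0.96, 0.11, -0.0042, 0.0024, -0.0134, -1.0]
[-0.6, -0.99, 0.09, -0.0042, 0.0024, -0.0134, -1.0]
[-0.56, -1.01, 0.08, -0.0042, 0.0024, -0.0134, -1.0]
[-0.52, -1.04, 0.06, -0.0042, 0.0024, -0.0134, -1.0]
[-0.48, -1.06, 0.04, -0.0042, 0.0024, -0.0134, -1.0]
[-0.43, -1.08, 0.02, -0.0042, 0.0024, -0.0134, -1.0]
[-0.39, -1.1, 0.01, -0.0042, 0.0024, -0.0134, -1.0]
[-0.34, -1.11, -0.01, -0.0042, 0.0024, -0.0134, -1.0]
[-0.29, -1.12, -0.03, -0.0042, 0.0024, -0.0134, -1.0]
[-0.24, -1.14, -0.05, -0.0042, 0.0024, -0.0134, -1.0]
[-0.2, -1.14, -0.06, -0.0042, 0.0024, -0.0134, -1.0]
[-0.15, -1.15, -0.08, -0.0042, 0.0024, -0.0134, -1.0]
[-0.1, -1.15, -0.09, -0.0042, 0.0024, -0.0134, -1.0]
[-0.05, -1.16, -0.11, -0.0042, 0.0024, -0.0134, -1.0]
[0.0, -1.16, -0.13, -0.0042, 0.0024, -0.0134, -1.0]
[0.05, -1.15, -0.14, -0.0042, 0.0024, -0.0134, -1.0]
[0.1, -1.15, -0.16, -0.0042, 0.0024, -0.0134, -1.0]
[0.15, -1.14, -0.17, -0.0042, 0.0024, -0.0134, -1.0]
[0.2, -1.13, -0.18, -0.0042, 0.0024, -0.0134, -1.0]
```

```bash
python3 -m inch '[[-0.82,-0.79,0.2,-0.004,0.002,-0.0134,-1],[-0.79,-0.83,0.18,-0.004,0.002,-0.0134,-1],[-0.76,-0.87,0.16,-0.004,0.002,-0.0134,-1],[-0.72,-0.9,0.15,-0.004,0.002,-0.0134,-1],[-0.68,-0.93,0.13,-0.004,0.002,-0.0134,-1],[-0.64,-0.96,0.11,-0.004,0.002,-0.0134,-1],[-0.6,-0.99,0.09,-0.004,0.002,-0.0134,-1],[-0.56,-1,0.08,-0.004,0.002,-0.0134,-1]]'
python3 - <<'E'
from h import *
p,R=cur();R1=Rt(YAW,-20)
rows(p,R,tcp([.449,.170,.11],R1),R1,19,-1)
E
```

```text
clock: 0.95
eef_pos: [0.2669, -0.257, 0.1926]
tool_rot: [0.905, -0.422, -0.008, 0.056]
ft_force: [0.3, 0.0, -1.3]
grip_width: 0.0852
[-0.44, -0.88, 0.1, -0.0037, 0.0021, -0.0113, -1.0]
[-0.41, -0.89, 0.09, -0.0037, 0.0021, -0.0113, -1.0]
[-0.38, -0.91, 0.08, -0.0037, 0.0021, -0.0113, -1.0]
[-0.34, -0.92, 0.06, -0.0037, 0.0021, -0.0113, -1.0]
[-0.31, -0.93, 0.05, -0.0037, 0.0021, -0.0113, -1.0]
[-0.28, -0.95, 0.04, -0.0037, 0.0021, -0.0113, -1.0]
[-0.25, -0.96, 0.03, -0.0037, 0.0021, -0.0113, -1.0]
[-0.21, -0.96, 0.01, -0.0037, 0.0021, -0.0113, -1.0]
[-0.18, -0.97, 0.0, -0.0037, 0.0021, -0.0113, -1.0]
[-0.14, -0.98, -0.01, -0.0037, 0.0021, -0.0113, -1.0]
[-0.11, -0.98, -0.02, -0.0037, 0.0021, -0.0113, -1.0]
[-0.07, -0.98, -0.04, -0.0037, 0.0021, -0.0113, -1.0]
[-0.04, -0.98, -0.05, -0.0037, 0.0021, -0.0113, -1.0]
[-0.0, -0.99, -0.06, -0.0037, 0.0021, -0.0113, -1.0]
[0.03, -0.98, -0.07, -0.0037, 0.0021, -0.0113, -1.0]
[0.07, -0.98, -0.08, -0.0037, 0.0021, -0.0113, -1.0]
[0.1, -0.98, -0.09, -0.0037, 0.0021, -0.0113, -1.0]
[0.14, -0.97, -0.1, -0.0037, 0.0021, -0.0113, -1.0]
[0.17, -0.96, -0.11, -0.0037, 0.0021, -0.0113, -1.0]
```

```bash
python3 -m inch '[[-0.44,-0.88,0.1,-0.0037,0.0021,-0.0113,-1],[-0.41,-0.89,0.09,-0.0037,0.0021,-0.0113,-1],[-0.38,-0.91,0.08,-0.0037,0.0021,-0.0113,-1],[-0.34,-0.92,0.06,-0.0037,0.0021,-0.0113,-1],[-0.31,-0.93,0.05,-0.0037,0.0021,-0.0113,-1],[-0.28,-0.95,0.04,-0.0037,0.0021,-0.0113,-1],[-0.25,-0.96,0.03,-0.0037,0.0021,-0.0113,-1],[-0.21,-0.96,0.01,-0.0037,0.0021,-0.0113,-1]]'
python3 -m inch '[[-0.18,-0.97,0,-0.0037,0.0021,-0.0113,-1],[-0.14,-0.98,-0.01,-0.0037,0.0021,-0.0113,-1],[-0.11,-0.98,-0.02,-0.0037,0.0021,-0.0113,-1],[-0.07,-0.98,-0.04,-0.0037,0.0021,-0.0113,-1],[-0.04,-0.98,-0.05,-0.0037,0.0021,-0.0113,-1],[0,-0.99,-0.06,-0.0037,0.0021,-0.0113,-1],[0.03,-0.98,-0.07,-0.0037,0.0021,-0.0113,-1],[0.07,-0.98,-0.08,-0.0037,0.0021,-0.0113,-1]]'
python3 - <<'E'
from h import *
p,R=cur();R1=Rt(YAW,-20)
rows(p,R,tcp([.449,.170,.11],R1),R1,6,-1)
E
```

```text
clock: 1.75
eef_pos: [0.3431, -0.08, 0.1505]
tool_rot: [0.952, -0.287, -0.011, 0.107]
ft_force: [0.2, -0.6, 0.2]
grip_width: 0.0859
clock: 2.55
eef_pos: [0.4194, 0.0968, 0.1081]
tool_rot: [0.977, -0.146, -0.015, 0.156]
ft_force: [0.5, -0.6, -0.0]
grip_width: 0.0855
[0.05, -0.49, -0.05, -0.0018, 0.001, -0.0056, -1.0]
[0.06, -0.49, -0.05, -0.0018, 0.001, -0.0056, -1.0]
[0.07, -0.49, -0.05, -0.0018, 0.001, -0.0056, -1.0]
[0.08, -0.49, -0.06, -0.0018, 0.001, -0.0056, -1.0]
[0.09, -0.48, -0.06, -0.0018, 0.001, -0.0056, -1.0]
[0.09, -0.48, -0.06, -0.0018, 0.001, -0.0056, -1.0]
```

```bash
python3 -m inch '[[0.05,-0.49,-0.05,-0.0018,0.001,-0.0056,-1],[0.06,-0.49,-0.05,-0.0018,0.001,-0.0056,-1],[0.07,-0.49,-0.05,-0.0018,0.001,-0.0056,-1],[0.08,-0.49,-0.06,-0.0018,0.001,-0.0056,-1],[0.09,-0.48,-0.06,-0.0018,0.001,-0.0056,-1],[0.09,-0.48,-0.06,-0.0018,0.001,-0.0056,-1],[0,0,0,0,0,0,-1],[0,0,0,0,0,0,-1]]'
python3 - <<'E'
from h import *
np.set_printoptions(precision=4,suppress=True)
snap('wrist','w1')
im,P,d=cloud('w1')
m=(P[...,2]>.036)&(P[...,2]<.056)&(abs(P[...,0]-.449)<.04)&(abs(P[...,1]-.17)<.04)
q=P[m];print(len(q),(q.min(0)+q.max(0))/2,np.ptp(q,0), np.percentile(q[:,2],90))
g=im.astype(int);cr=m&(g[...,1]>.75*g[...,2]);q=P[cr];t=q[q[:,2]>np.percentile(q[:,2],90)-.004];print(len(t),(t.min(0)+t.max(0))/2,np.ptp(t,0))
p,R=cur();print(p,bot.get_obs()['joint_pos']);R1=Rt(YAW,-20);rows(p,R,tcp([.449,.170,.029],R1),R1,8,-1)
E
```

```text
clock: 3.35
eef_pos: [0.4478, 0.1627, 0.0929]
tool_rot: [0.98, -0.093, -0.016, 0.173]
ft_force: [0.2, -0.1, 0.3]
grip_width: 0.0856
1638 [0.4504 0.1693 0.0417] [0.0296 0.0299 0.0113] 0.04575430058296052
1455 [0.4504 0.1693 0.0446] [0.0296 0.0298 0.0055]
[0.4476 0.1624 0.093 ] [ 0.5147  0.4737 -0.0911  1.237  -0.2633  2.3055]
[-0.0, -0.15, 0.38, -0.0, 0.0, -0.0, -1.0]
[-0.0, -0.15, 0.38, -0.0, 0.0, -0.0, -1.0]
[-0.0, -0.15, 0.38, -0.0, 0.0, -0.0, -1.0]
[-0.0, -0.15, 0.38, -0.0, 0.0, -0.0, -1.0]
[-0.0, -0.15, 0.38, -0.0, 0.0, -0.0, -1.0]
[-0.0, -0.15, 0.38, -0.0, 0.0, -0.0, -1.0]
[-0.0, -0.15, 0.38, -0.0, 0.0, -0.0, -1.0]
[-0.0, -0.15, 0.38, -0.0, 0.0, -0.0, -1.0]
```

View pics/w1.png

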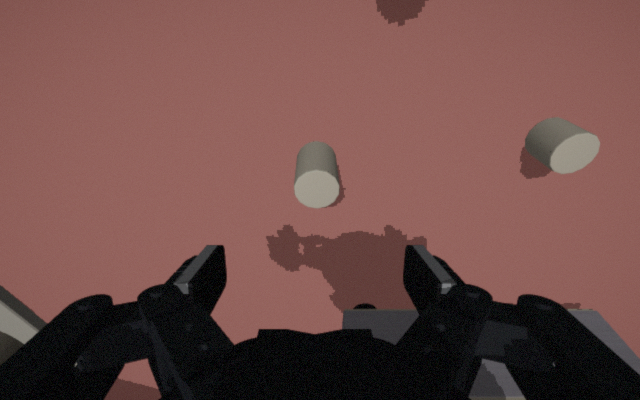

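The post's top is at (316,187) in the wrist picture, centred between the fingers. It measures (0.4504, 0.1693) with its top at 45 mm. Going down.

```bash
python3 -m inch '[[0.05,-0.3,0.76,0,0,0,-1],[0.02,-0.3,0.76,0,0,0,-1],[0,-0.3,0.76,0,0,0,-1],[0,-0.3,0.76,0,0,0,-1],[0,0,0,0,0,0,-1],[0,0,0,0,0,0,1],[0,0,0,0,0,0,1],[0,0,0,0,0,0,1]]'
python3 -c "
from h import *
p,R=cur();print(p-bot.pinch_z*R.apply([0,0,1]),bot.get_obs()['grip_width'])"
```

```text
clock: 4.2
eef_pos: [0.4509, 0.1649, 0.0126]
tool_rot: [0.981, -0.093, -0.015, 0.172]
ft_force: [0.3, -0.3, 0.3]
grip_width: 0.044
[0.45207317 0.17113437 0.03015153] 0.044049410383476935
```

```bash
python3 -m inch '[[0,0,0,0,0,0,1],[0,0,0,0,0,0,1],[0,0,0,0,0,0,1],[0,0,0,0,0,0,1],[0,0.2,-0.56,0,0,0,1],[0,0.3,-0.9,0,0,0,1],[0,0.34,-0.94,0,0,0,1],[0,0.34,-0.94,0,0,0,1]]'
python3 - <<'E'
from h import *
R1=Rt(YAW,-20)
p,R=cur();print(p,bot.get_obs()['grip_width'],p-bot.pinch_z*R.apply([0,0,1]))
rows(p,R,tcp([.567,-.03,.19],R1),R1,10,1)
E
```

```text
clock: 5.0
eef_pos: [0.4498, 0.1652, 0.1006]
tool_rot: [0.98, -0.093, -0.017, 0.172]
ft_force: [0.7, 0.5, -0.1]
grip_width: 0.0284
[0.44979144 0.16518258 0.10058168] 0.028408808854240658 [0.45099784 0.17144938 0.11815899]
[0.61, 0.76, -0.03, -0.0, 0.0, -0.0, 1.0]
[0.61, 0.76, -0.03, -0.0, 0.0, -0.0, 1.0]
[0.61, 0.76, -0.03, -0.0, 0.0, -0.0, 1.0]
[0.61, 0.76, -0.03, -0.0, 0.0, -0.0, 1.0]
[0.61, 0.76, -0.03, -0.0, 0.0, -0.0, 1.0]
[0.61, 0.76, -0.03, -0.0, 0.0, -0.0, 1.0]
[0.61, 0.76, -0.03, -0.0, 0.0, -0.0, 1.0]
[0.61, 0.76, -0.03, -0.0, 0.0, -0.0, 1.0]
[0.61, 0.76, -0.03, -0.0, 0.0, -0.0, 1.0]
[0.61, 0.76, -0.03, -0.0, 0.0, -0.0, 1.0]
```

```bash
python3 -m inch '[[0.61,0.76,-0.3,0,0,0,1],[0.61,0.76,-0.3,0,0,0,1],[0.61,0.76,-0.1,0,0,0,1],[0.61,0.76,-0.03,0,0,0,1],[0.61,0.76,0,0,0,0,1],[0.61,0.76,0,0,0,0,1],[0.61,0.76,0.03,0,0,0,1],[0.5,0.65,0.1,0,0,0,1]]'
python3 -m inch '[[0,0,0,0,0,0,1],[0,0,0,0,0,0,1],[0,0,0,0,0,0,1],[0,0,0,0,0,0,1],[0,0,0,0,0,0,1],[0,0,0,0,0,0,1],[0,0,0,0,0,0,1],[0,0,0,0,0,0,1]]'
python3 - <<'E'
from h import *
np.set_printoptions(precision=4,suppress=True)
for n in ['side','top','wrist']: snap(n,n+'2')
R1=Rt(YAW,-20)
p,R=cur();print(p-bot.pinch_z*R.apply([0,0,1]),bot.get_obs()['grip_width'])
rows(p,R,tcp([.570,-.0475,.160],R1),R1,6,1)
E
python3 -c "
import cv2,numpy as np
a=cv2.imread('pics/side2.png')[60:300,200:480];b=cv2.imread('pics/top2.png')[130:300,230:430]
a=cv2.resize(a,(467,400));b=cv2.resize(b,(333,283));b=cv2.copyMakeBorder(b,0,117,0,0,0)
cv2.imwrite('pics/c2.png',np.hstack([a,b]))"
```

```text
clock: 5.8
eef_pos: [0.5423, 0.0091, 0.1653]
tool_rot: [0.98, -0.093, -0.016, 0.172]
ft_force: [-0.1, -0.1, -1.0]
grip_width: 0.0286
clock: 6.6
eef_pos: [0.5418, 0.0102, 0.165]
tool_rot: [0.981, -0.093, -0.016, 0.172]
ft_force: [-0.2, 0.1, 0.7]
grip_width: 0.0283
[0.543  0.0164 0.1825] 0.02881624882979387
[0.26, 0.31, 0.27, -0.0001, -0.0, -0.0001, 1.0]
[0.26, 0.31, 0.27, -0.0001, -0.0, -0.0001, 1.0]
[0.26, 0.31, 0.27, -0.0001, -0.0, -0.0001, 1.0]
[0.26, 0.31, 0.27, -0.0001, -0.0, -0.0001, 1.0]
[0.26, 0.31, 0.27, -0.0001, -0.0, -0.0001, 1.0]
[0.26, 0.31, 0.27, -0.0001, -0.0, -0.0001, 1.0]
```

View pics/c2.png

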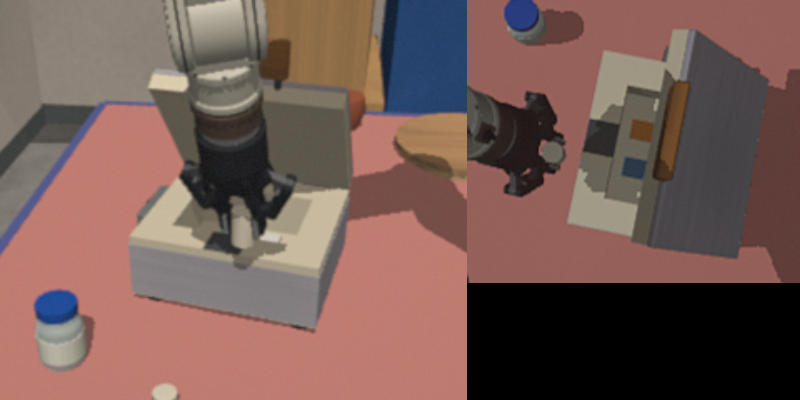

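View pics/wrist2.png

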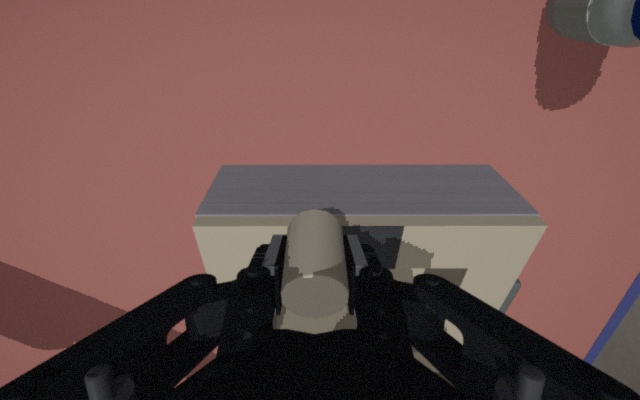

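The post is held between the pads at about (315,260) in the wrist picture. The kiln's front edge runs level there, so the yaw is right. Next: the post's tilt and the plate position from the wrist view.

```bash
python3 - <<'E'
from h import *
np.set_printoptions(precision=4,suppress=True)
p,R=cur();g0=p-bot.pinch_z*R.apply([0,0,1])
for f in ['wrist2','top2','side2']:
    im,P,d=cloud(f);g=im.astype(int)
    cr=(g[...,1]>.75*g[...,2])&(g.sum(2)>180)
    m=cr&(np.linalg.norm(P[...,:2]-g0[:2],axis=2)<.03)&(P[...,2]>.145)&(P[...,2]<.21)&(d>0)
    q=P[m];
    if len(q)<20: print(f,len(q));continue
    zt=np.percentile(q[:,2],98);t=q[q[:,2]>zt-.003];print(f,len(q),'z',q[:,2].min(),zt,'top mid',(t.min(0)+t.max(0))/2,np.ptp(t,0),'rel grasp',(t.min(0)+t.max(0))/2-g0)
    if f=='wrist2' or f=='side2':
        # side-surface line: fit per z-slice max along front dir
        F=np.array([.187,.982]);s=(q[:,:2]-g0[:2])@F
        for z in np.arange(.15,.2,.006):
            k=abs(q[:,2]-z)<.003
            if k.sum()>5: print('  z%.3f front %.4f n%d, lateral mid %.4f'%(z,np.percentile(s[k],98),k.sum(),np.mean(np.percentile((q[k,:2]-g0[:2])@[.982,-.187],[2,98]))))
im,P,d=cloud('wrist2');g=im.astype(int).sum(2)
m=(abs(P[...,2]-.11)<.01)&(P[...,1]>-.12)&(P[...,1]<.03)
q=P[m];F=np.array([.187,.982]);L=np.array([.982,-.187]);s=q[:,:2]@F;l=q[:,:2]@L
print('rim front s',[np.percentile(s[abs(l-a)<.01],98) for a in (.47,.5,.52,.62,.65,.67)],'l range',np.percentile(l,[1,99]),'z',np.median(q[:,2]))
print('nominal plate s,l',np.array([.57,-.0475])@F,np.array([.57,-.0475])@L)
E
```

```text
wrist2 6757 z 0.15224275835333917 0.19811653315723837 top mid [0.5459 0.018  0.1998] [0.0396 0.0376 0.0093] rel grasp [0.0029 0.0017 0.0172]
  z0.150 front 0.0117 n8, lateral mid -0.0006
  z0.156 front 0.0127 n326, lateral mid -0.0002
  z0.162 front 0.0128 n399, lateral mid -0.0000
  z0.168 front 0.0127 n522, lateral mid -0.0002
  z0.174 front 0.0127 n580, lateral mid -0.0002
  z0.180 front 0.0126 n668, lateral mid -0.0001
  z0.186 front 0.0139 n730, lateral mid -0.0000
  z0.192 front 0.0159 n826, lateral mid 0.0004
  z0.198 front 0.0161 n2685, lateral mid 0.0010
top2 161 z 0.15927732665210387 0.20132729181108577 top mid [0.5413 0.0151 0.2006] [0.0353 0.0245 0.0045] rel grasp [-0.0017 -0.0013  0.0181]
side2 406 z 0.15193027423239358 0.19823084652081052 top mid [0.5465 0.0225 0.2009] [0.038  0.041  0.0113] rel grasp [0.0035 0.0061 0.0183]
  z0.156 front 0.0140 n35, lateral mid -0.0003
  z0.162 front 0.0140 n39, lateral mid -0.0028
  z0.168 front 0.0145 n46, lateral mid -0.0010
  z0.174 front 0.0143 n54, lateral mid -0.0037
  z0.180 front 0.0139 n54, lateral mid -0.0011
  z0.186 front 0.0153 n46, lateral mid -0.0036
  z0.192 front 0.0170 n46, lateral mid -0.0011
  z0.198 front 0.0184 n81, lateral mid 0.0004
rim front s [np.float64(0.08283113500503468), np.float64(0.08304260499011744), np.float64(0.08333929042478344), np.float64(0.08292571443037557), np.float64(0.0828978540038852), np.float64(0.08292169624956933)] l range [0.4424 0.6987] z 0.1100354776592693
nominal plate s,l 0.05994499999999999 0.5686224999999999
```

```bash
python3 - <<'E'
from h import *
R1=Rt(YAW,-20);p,R=cur();T=tcp([.5722,-.0452,.150],R1)
rows(p,R,T,R1,6,1)
E
```

```text
[0.27, 0.27, 0.33, -0.0001, -0.0, -0.0001, 1.0]
[0.27, 0.27, 0.33, -0.0001, -0.0, -0.0001, 1.0]
[0.27, 0.27, 0.33, -0.0001, -0.0, -0.0001, 1.0]
[0.27, 0.27, 0.33, -0.0001, -0.0, -0.0001, 1.0]
[0.27, 0.27, 0.33, -0.0001, -0.0, -0.0001, 1.0]
[0.27, 0.27, 0.33, -0.0001, -0.0, -0.0001, 1.0]
```

```bash
python3 -m inch '[[0.27,0.27,0.33,0,0,0,1],[0.27,0.27,0.33,0,0,0,1],[0.27,0.27,0.33,0,0,0,1],[0.27,0.27,0.33,0,0,0,1],[0.27,0.27,0.33,0,0,0,1],[0.27,0.27,0.33,0,0,0,1],[0,0,0,0,0,0,1],[0,0,0,0,0,0,1]]'
python3 - <<'E'
from h import *
R1=Rt(YAW,-20);p,R=cur();T=tcp([.5722,-.0452,.1403],R1)
print(p-bot.pinch_z*R.apply([0,0,1]));rows(p,R,T,R1,4,1)
E
```

```text
clock: 7.55
eef_pos: [0.5711, -0.0519, 0.132]
tool_rot: [0.98, -0.093, -0.017, 0.172]
ft_force: [0.2, 0.3, -0.4]
grip_width: 0.0289
[ 0.57232049 -0.04561049  0.1495558 ]
[-0.0, -0.03, 0.09, -0.0001, 0.0001, -0.0001, 1.0]
[-0.0, -0.03, 0.09, -0.0001, 0.0001, -0.0001, 1.0]
[-0.0, -0.03, 0.09, -0.0001, 0.0001, -0.0001, 1.0]
[-0.0, -0.03, 0.09, -0.0001, 0.0001, -0.0001, 1.0]
```

```bash
python3 -m inch '[[0,-0.03,0.09,0,0,0,1],[0,-0.03,0.09,0,0,0,1],[0,-0.03,0.09,0,0,0,1],[0,-0.03,0.085,0,0,0,1],[0,0,0,0,0,0,1],[0,0,0,0,0,0,1],[0,0,0,0,0,0,1],[0,0,0,0,0,0,1]]'
python3 - <<'E'
from h import *
R1=Rt(YAW,-20);p,R=cur();print(p-bot.pinch_z*R.apply([0,0,1]),bot.get_obs()['ft_force'])
im,d,c=snap('wrist','w3')
im,P,d=cloud('w3');g=im.astype(int)
E
```

```text
clock: 8.35
eef_pos: [0.5712, -0.0517, 0.1229]
tool_rot: [0.981, -0.093, -0.016, 0.172]
ft_force: [0.7, 1.2, -1.2]
grip_width: 0.0288
[ 0.57244041 -0.04544924  0.14050067] [ 0.71517972  1.18123069 -1.19563404]
```

View pics/w3.png

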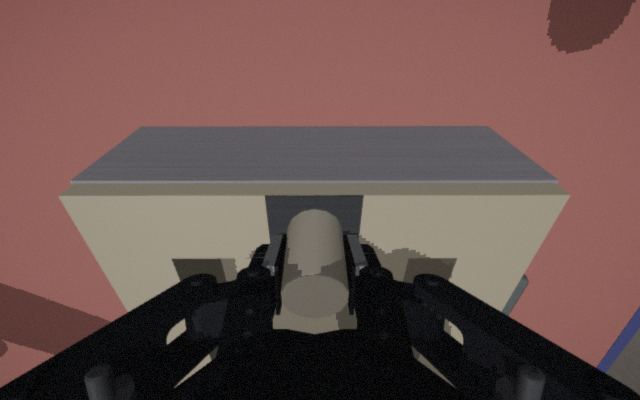

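The post sits centrally over the dark plate, which spans columns 265–362; the post is at 315. There is a light contact. Releasing, then backing off along the tool axis.

```bash
python3 -m inch '[[0,0,0,0,0,0,0],[0,0,0,0,0,0,-0.5],[0,0,0,0,0,0,-1],[0,0,0,0,0,0,-1],[0,0,0,0,0,0,-1],[0,0,0,0,0,0,-1],[0,0,0,0,0,0,-1],[0,0,0,0,0,0,-1]]'
python3 -m inch '[[0,0,-0.3,0,0,0,-1],[0,0,-0.6,0,0,0,-1],[0,0,-1,0,0,0,-1],[0,0,-1,0,0,0,-1],[0,0,-1,0,0,0,-1],[0,0,-1,0,0,0,-1],[0,0,-1,0,0,0,-1],[0,0,-0.6,0,0,0,-1]]'
python3 - <<'E'
from h import *
np.set_printoptions(precision=4,suppress=True)
p,R=cur();print(p,R.as_matrix()[:,2],bot.get_obs()['joint_pos'])
snap('wrist','w4');snap('top','top4')
F=np.array([.187,.982]);L=np.array([.982,-.187])
for f in ['w4','top4']:
    im,P,d=cloud(f)
    m=(P[...,2]>.148)&(P[...,2]<.162)&(np.linalg.norm(P[...,:2]-[.57,-.047],axis=2)<.03)
    q=P[m];print(f,len(q))
    if len(q)>10:
        c=(q.min(0)+q.max(0))/2;print(c,np.ptp(q,0),'s',(q[:,:2]@F).min(),(q[:,:2]@F).max(),'l',(q[:,:2]@L).min(),(q[:,:2]@L).max())
E
```

```text
clock: 9.2
eef_pos: [0.5712, -0.0517, 0.1229]
tool_rot: [0.98, -0.093, -0.016, 0.172]
ft_force: [0.5, -0.5, 0.4]
grip_width: 0.0857
clock: 10.0
eef_pos: [0.5823, 0.0036, 0.2785]
tool_rot: [0.981, -0.093, -0.014, 0.172]
ft_force: [-0.1, 0.2, 0.0]
grip_width: 0.0858
[0.5823 0.0036 0.2785] [-0.0603 -0.3344 -0.9405] [ 0.1732  0.4871  0.4358  1.6432 -0.3247  1.9536]
w4 700
[ 0.5721 -0.0472  0.1524] [0.0293 0.0295 0.0088] s 0.04621965785145551 0.07540988286822475 l 0.5565766171178189 0.5848911839976039
top4 129
[ 0.5695 -0.0458  0.1541] [0.0288 0.0282 0.0113] s 0.04679210625013732 0.07579794339546424 l 0.5537140419347722 0.5824652857668352
```

View pics/w4.png

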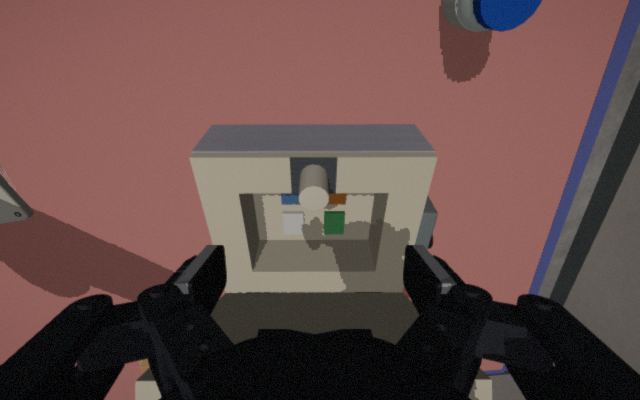

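View pics/top4.png

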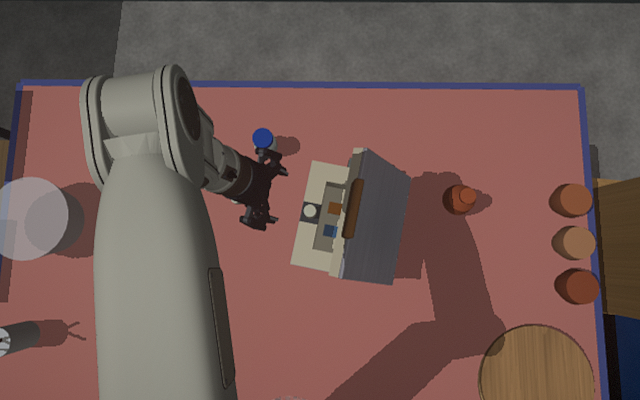

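The post stands alone in the middle of the plate: the wrist picture shows it at (314,190), and its measured centre is within 1 mm of the plate's middle. Next, move to above the handle.

```bash
cat >> h.py <<'E'
F=np.array([-np.sin(YAW),np.cos(YAW)]);L=np.array([np.cos(YAW),np.sin(YAW)])
def hpose(a,back=0.,dl=0.):
    "TCP pose with grasp point at handle point, lid at angle a, backed off along handle"
    r=np.hypot(.251,.046);ph=np.arctan2(.046,.251)
    s=-.1371+r*np.cos(a+ph);xy=F*s+L*(.5706+dl);R=Rt(YAW,np.degrees(a)-50,-90)
    return tcp(np.array([*xy,.11+r*np.sin(a+ph)]),R)-back*R.apply([0,0,1]),R
E
python3 - <<'E'
from h import *
p,R=cur();T,R1=hpose(.94,.07);print(T,hpose(.94)[0])
W=np.array([.570,0.0,.405])
rows(p,R,W,R1,13,-1);print();rows(W,R1,T,R1,6,-1)
E
```

```text
[ 0.55493489 -0.13605695  0.39101108] [ 0.55581744 -0.13143046  0.32116971]
[-0.03, 0.15, -0.36, 0.008, 0.0078, -0.0379, -1.0]
[-0.04, 0.14, -0.36, 0.008, 0.0078, -0.0379, -1.0]
[-0.05, 0.12, -0.37, 0.008, 0.0078, -0.0379, -1.0]
[-0.05, 0.11, -0.37, 0.008, 0.0078, -0.0379, -1.0]
[-0.06, 0.09, -0.38, 0.008, 0.0078, -0.0379, -1.0]
[-0.06, 0.07, -0.38, 0.008, 0.0078, -0.0379, -1.0]
[-0.05, 0.06, -0.38, 0.008, 0.0078, -0.0379, -1.0]
[-0.05, 0.04, -0.39, 0.008, 0.0078, -0.0379, -1.0]
[-0.05, 0.03, -0.39, 0.008, 0.0078, -0.0379, -1.0]
[-0.04, 0.01, -0.39, 0.008, 0.0078, -0.0379, -1.0]
[-0.03, -0.0, -0.39, 0.008, 0.0078, -0.0379, -1.0]
[-0.02, -0.02, -0.39, 0.008, 0.0078, -0.0379, -1.0]
[-0.01, -0.03, -0.39, 0.008, 0.0078, -0.0379, -1.0]

[-0.91, 0.07, 0.03, 0.0, 0.0, 0.0, -1.0]
[-0.91, 0.07, 0.03, 0.0, 0.0, 0.0, -1.0]
[-0.91, 0.07, 0.03, 0.0, 0.0, 0.0, -1.0]
[-0.91, 0.07, 0.03, 0.0, 0.0, 0.0, -1.0]
[-0.91, 0.07, 0.03, 0.0, 0.0, 0.0, -1.0]
[-0.91, 0.07, 0.03, 0.0, 0.0, 0.0, -1.0]
```

```bash
python3 -m inch '[[-0.03,0.15,-0.4,0.008,0.0078,-0.0379,-1],[-0.04,0.14,-0.4,0.008,0.0078,-0.0379,-1],[-0.05,0.12,-0.4,0.008,0.0078,-0.0379,-1],[-0.05,0.11,-0.4,0.008,0.0078,-0.0379,-1],[-0.06,0.09,-0.4,0.008,0.0078,-0.0379,-1],[-0.06,0.07,-0.4,0.008,0.0078,-0.0379,-1],[-0.05,0.06,-0.4,0.008,0.0078,-0.0379,-1],[-0.05,0.04,-0.4,0.008,0.0078,-0.0379,-1]]'
python3 - <<'E'
from h import *
p,R=cur();T,R1=hpose(.94,.07)
W=np.array([.570,-.03,.41]);print(p)
rows(p,R,W,R1,6,-1)
E
```

```text
clock: 10.9
eef_pos: [0.5737, 0.0015, 0.3582]
tool_rot: [0.922, 0.383, 0.008, 0.058]
ft_force: [0.2, 0.1, -0.5]
grip_width: 0.0855
[0.57369071 0.00146084 0.35824649]
[-0.18, 0.17, -0.32, 0.0064, 0.0068, -0.0313, -1.0]
[-0.18, 0.14, -0.33, 0.0064, 0.0068, -0.0313, -1.0]
[-0.19, 0.12, -0.34, 0.0064, 0.0068, -0.0313, -1.0]
[-0.19, 0.09, -0.34, 0.0064, 0.0068, -0.0313, -1.0]
[-0.19, 0.07, -0.35, 0.0064, 0.0068, -0.0313, -1.0]
[-0.19, 0.04, -0.35, 0.0064, 0.0068, -0.0313, -1.0]
```

```bash
python3 -m inch '[[-0.18,0.17,-0.32,0.0064,0.0068,-0.0313,-1],[-0.18,0.14,-0.33,0.0064,0.0068,-0.0313,-1],[-0.19,0.12,-0.34,0.0064,0.0068,-0.0313,-1],[-0.19,0.09,-0.34,0.0064,0.0068,-0.0313,-1],[-0.19,0.07,-0.35,0.0064,0.0068,-0.0313,-1],[-0.19,0.04,-0.35,0.0064,0.0068,-0.0313,-1],[0,0,0,0,0,0,-1],[0,0,0,0,0,0,-1]]'
python3 - <<'E'
from h import *
np.set_printoptions(precision=4,suppress=True)
snap('wrist','w5');snap('top','top5');snap('side','side5')
p,R=cur();T,R1=hpose(.94,.07);print(p,bot.get_obs()['joint_pos'])
for f in ['w5','top5']:
    im,P,d=cloud(f);g=im.astype(int)
    br=(g[...,2]>g[...,0]*1.6)&(P[...,2]>.3)&(P[...,2]<.38)&(abs(P[...,0]-.55)<.09)&(abs(P[...,1]+.13)<.04)
    q=P[br];
    if len(q)>10: 
        zt=np.percentile(q[:,2],97);t=q[q[:,2]>zt-.006]; s=t[:,:2]@F;l=t[:,:2]@L
        print(f,len(q),zt,'s',np.percentile(s,[2,98]),'l',np.percentile(l,[1,99]),'pred edge s -.0277')
rows(p,R,T,R1,6,-1)
E
```

```text
clock: 11.7
eef_pos: [0.5705, -0.0298, 0.4093]
tool_rot: [0.773, 0.634, 0.026, -0.021]
ft_force: [-0.8, 0.6, -0.7]
grip_width: 0.0851
[ 0.5702 -0.029   0.4095] [-0.0862  0.4058  0.6962  1.8536  0.0667  0.1084]
w5 7133 0.3626898045663188 s [-0.0358 -0.0191] l [0.5165 0.6078] pred edge s -.0277
top5 662 0.3642495029044287 s [-0.0354 -0.0187] l [0.5161 0.6212] pred edge s -.0277
[-0.73, 0.04, 0.07, 0.0, 0.0, -0.0003, -1.0]
[-0.73, 0.04, 0.07, 0.0, 0.0, -0.0003, -1.0]
[-0.73, 0.04, 0.07, 0.0, 0.0, -0.0003, -1.0]
[-0.73, 0.04, 0.07, 0.0, 0.0, -0.0003, -1.0]
[-0.73, 0.04, 0.07, 0.0, 0.0, -0.0003, -1.0]
[-0.73, 0.03, 0.07, 0.0, 0.0, -0.0003, -1.0]
```

View pics/w5.png

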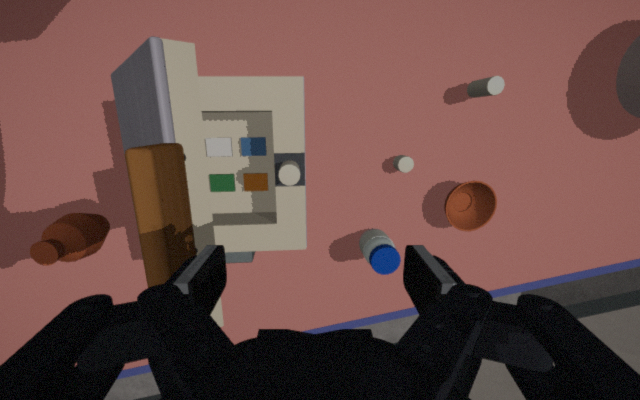

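View pics/side5.png

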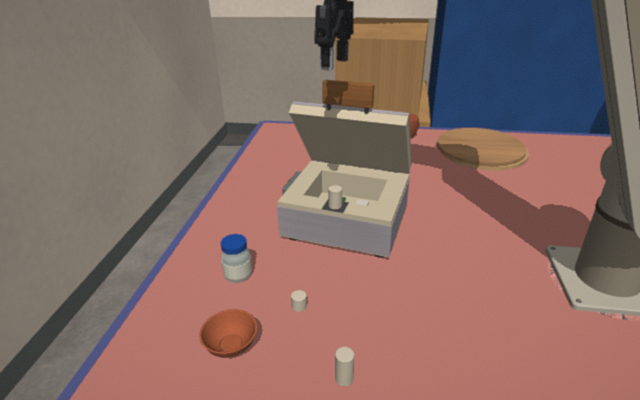

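The handle's top edge measures s = -0.027 at z = 0.363, which is what I predicted. The wrist picture shows the handle at (160,215) and the post undisturbed at (289,172). Moving over the handle, then down.

```bash
python3 -m inch '[[-0.73,0.04,0.07,0,0,0,-1],[-0.73,0.04,0.07,0,0,0,-1],[-0.73,0.04,0.07,0,0,0,-1],[-0.73,0.04,0.07,0,0,0,-1],[-0.73,0.04,0.07,0,0,0,-1],[-0.73,0.03,0.07,0,0,0,-1],[0,0,0,0,0,0,-1],[0,0,0,0,0,0,-1]]'
python3 - <<'E'
from h import *
p,R=cur();T,R1=hpose(.94,0);rows(p,R,T,R1,6,-1)
E
```

```text
clock: 12.65
eef_pos: [0.555, -0.1366, 0.3921]
tool_rot: [0.772, 0.635, 0.027, -0.021]
ft_force: [-0.4, 0.7, 1.2]
grip_width: 0.0851
[0.0, -0.0, 0.47, 0.0001, -0.0, -0.0003, -1.0]
[0.0, -0.0, 0.47, 0.0001, -0.0, -0.0003, -1.0]
[0.0, -0.0, 0.47, 0.0001, -0.0, -0.0003, -1.0]
[0.0, -0.0, 0.47, 0.0001, -0.0, -0.0003, -1.0]
[0.0, -0.0, 0.47, 0.0001, -0.0, -0.0003, -1.0]
[0.0, -0.0, 0.47, 0.0001, -0.0, -0.0003, -1.0]
```

```bash
python3 -m inch '[[0,0,0.47,0,0,0,-1],[0,0,0.47,0,0,0,-1],[0,0,0.47,0,0,0,-1],[0,0,0.47,0,0,0,-1],[0,0,0.47,0,0,0,-1],[0,0,0.45,0,0,0,-1],[0,0,0,0,0,0,-1],[0,0,0,0,0,0,1]]'
python3 -m inch '[[0,0,0,0,0,0,1],[0,0,0,0,0,0,1],[0,0,0,0,0,0,1],[0,0,0,0,0,0,1],[0,0,0,0,0,0,1],[0,0,0,0,0,0,1],[0,0,0,0,0,0,1],[0,0,0,0,0,0,1]]'
python3 - <<'E'
from h import *
p,R=cur();T,R1=hpose(.94,0);print(R1.inv().apply(p-T),(R1.inv()*R).as_rotvec())
snap('side','side6')
E
```

```text
clock: 13.45
eef_pos: [0.5563, -0.1315, 0.3228]
tool_rot: [0.771, 0.635, 0.027, -0.021]
ft_force: [-0.6, -0.7, 0.7]
grip_width: 0.0734
clock: 14.25
eef_pos: [0.5564, -0.1324, 0.3229]
tool_rot: [0.772, 0.635, 0.027, -0.021]
ft_force: [-0.1, 0.5, 3.0]
grip_width: 0.0174
[-0.00070783  0.00073275 -0.00177384] [-0.00273317  0.00029712  0.00503125]
```

View pics/side6.png

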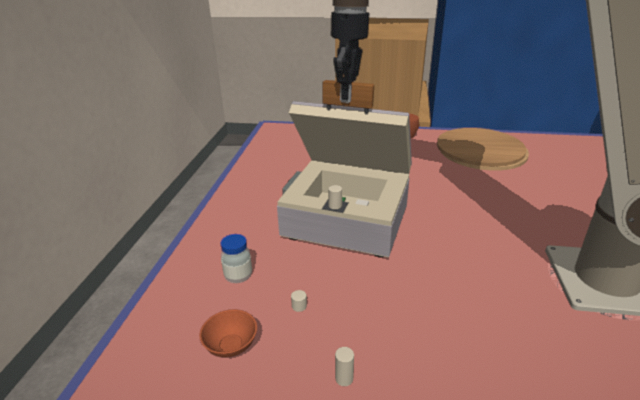

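The handle is held (17.4 mm opening at (347,93)). Working out the per-row arc step.

```bash
python3 - <<'E'
from h import *
np.set_printoptions(precision=5,suppress=True)
T0,R0=hpose(.94);T1,R1=hpose(.915)
print(R0.inv().apply(T1-T0)/.025,R1.inv().apply(T1-T0)/.025,(R0.inv()*R1).as_rotvec()/np.pi)
E
```

```text
[ 0.20155 -0.       0.12863] [ 0.2047  -0.       0.12355] [ 0.      -0.00796 -0.     ]
```

```bash
python3 -m inch '[[0.1,0,0.064,0,-0.004,0,1],[0.203,0,0.127,0,-0.008,0,1],[0.203,0,0.127,0,-0.008,0,1],[0.203,0,0.127,0,-0.008,0,1],[0.203,0,0.127,0,-0.008,0,1],[0.203,0,0.127,0,-0.008,0,1],[0.203,0,0.127,0,-0.008,0,1],[0.203,0,0.127,0,-0.008,0,1]]'
cat > lid.py <<'E'
from h import *
from scipy.optimize import minimize_scalar
np.set_printoptions(precision=4,suppress=True)
p,R=cur()
a=minimize_scalar(lambda a:np.linalg.norm(hpose(a)[0]-p),bounds=(0,1.2),method='bounded').x
T,Ra=hpose(a);o=bot.get_obs()
print('a',a,'err tool mm',Ra.inv().apply(p-T)*1000,'rot',(Ra.inv()*R).as_rotvec(),'f',o['ft_force'],o['ft_torque'],'grip',o['grip_width'],'q',o['joint_pos'])
E
python3 lid.py
```

```text
clock: 15.1
eef_pos: [0.5635, -0.0947, 0.2979]
tool_rot: [0.771, 0.634, -0.047, 0.04]
ft_force: [-0.5, 2.4, 3.2]
grip_width: 0.0173
a 0.7556297004408512 err tool mm [ 0.5699  0.679  -0.9181] rot [-0.0008 -0.0057  0.0051] f [-0.5198  2.399   3.1748] [0.6211 0.024  0.1773] grip 0.01731885673568596 q [-0.1017  0.3794  0.363   1.5643 -0.1223  0.0924]
```

Following the arc with low forces. Continuing.

```bash
python3 -m inch '[[0.203,0,0.127,0,-0.008,0,1],[0.203,0,0.127,0,-0.008,0,1],[0.203,0,0.127,0,-0.008,0,1],[0.203,0,0.127,0,-0.008,0,1],[0.203,0,0.127,0,-0.008,0,1],[0.203,0,0.127,0,-0.008,0,1],[0.203,0,0.127,0,-0.008,0,1],[0.203,0,0.127,0,-0.008,0,1]]'
python3 lid.py
```

```text
clock: 15.9
eef_pos: [0.5699, -0.061, 0.2643]
tool_rot: [0.762, 0.627, -0.124, 0.103]
ft_force: [-1.9, 5.2, 2.6]
grip_width: 0.0174
a 0.5551331959285107 err tool mm [ 0.5385  0.6451 -0.8678] rot [ 0.001 -0.006  0.005] f [-1.9313  5.1802  2.571 ] [1.1296 0.0468 0.1158] grip 0.017354272822238448 q [ 0.0573  0.4347  0.3246  1.5432 -0.3132  0.264 ]
```

```bash
python3 -m inch '[[0.203,0,0.127,0,-0.008,0,1],[0.203,0,0.127,0,-0.008,0,1],[0.203,0,0.127,0,-0.008,0,1],[0.203,0,0.127,0,-0.008,0,1],[0.203,0,0.127,0,-0.008,0,1],[0.203,0,0.127,0,-0.008,0,1],[0.16,0,0.1,0,-0.0063,0,1],[0.1,0,0.063,0,-0.004,0,1]]'
python3 lid.py
```

```text
clock: 16.7
eef_pos: [0.5746, -0.0363, 0.2278]
tool_rot: [0.747, 0.615, -0.194, 0.159]
ft_force: [-3.0, 6.0, 2.4]
grip_width: 0.0174
a 0.37051216428371625 err tool mm [ 0.5047  0.6105 -0.8131] rot [ 0.0024 -0.0051  0.0037] f [-3.0201  6.0307  2.419 ] [ 1.2141  0.0932 -0.048 ] grip 0.01736376561402577 q [ 0.1779  0.5275  0.3159  1.5581 -0.4697  0.4184]
```

```bash
python3 -m inch '[[0.1,0,0.063,0,-0.004,0,1],[0.1,0,0.063,0,-0.004,0,1],[0.1,0,0.063,0,-0.004,0,1],[0.1,0,0.063,0,-0.004,0,1],[0.1,0,0.063,0,-0.004,0,1],[0.1,0,0.063,0,-0.004,0,1],[0.1,0,0.063,0,-0.004,0,1],[0.05,0,0.032,0,-0.002,0,1]]'
python3 lid.py
python3 -c "
from h import *
snap('side','side7')"
```

```text
clock: 17.5
eef_pos: [0.5764, -0.0264, 0.2078]
tool_rot: [0.737, 0.607, -0.228, 0.188]
ft_force: [-3.5, 5.5, 1.6]
grip_width: 0.0172
a 0.27728794951362823 err tool mm [ 0.4854  0.5819 -0.7819] rot [ 0.0029 -0.0052  0.0035] f [-3.5142  5.4719  1.6499] [ 1.4289  0.0739 -0.0618] grip 0.017162699189757213 q [ 0.2288  0.5877  0.3211  1.578  -0.5415  0.4981]
```

View pics/side7.png

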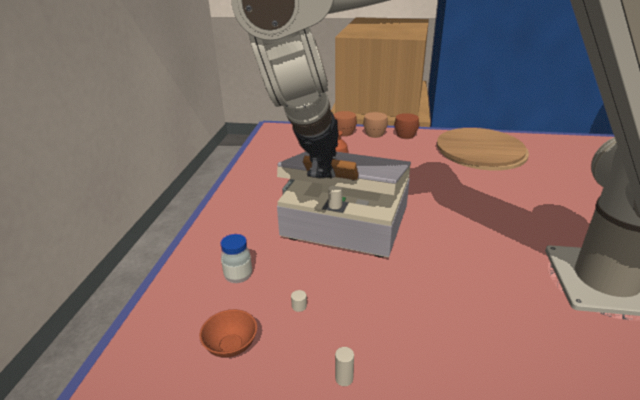

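```bash
python3 -m inch '[[0.041,0,0.025,0,-0.0016,0,1],[0.041,0,0.025,0,-0.0016,0,1],[0.041,0,0.025,0,-0.0016,0,1],[0.041,0,0.025,0,-0.0016,0,1],[0.041,0,0.025,0,-0.0016,0,1],[0,0,0,0,0,0,1],[0,0,0,0,0,0,1],[0,0,0,0,0,0,1]]'
python3 lid.py
```

```text
clock: 18.35
eef_pos: [0.5769, -0.024, 0.2022]
tool_rot: [0.735, 0.605, -0.237, 0.195]
ft_force: [-2.9, 7.8, -1.5]
grip_width: 0.0174
a 0.25184284920718925 err tool mm [ 0.4862  0.584  -0.7833] rot [ 0.0031 -0.0041  0.0035] f [-2.9039  7.7646 -1.5092] [ 1.5478 -0.0378 -0.0568] grip 0.01738071086695864 q [ 0.241   0.605   0.3235  1.5843 -0.5593  0.5193]
```

```bash
python3 -m inch '[[0.025,0,0.015,0,-0.001,0,1],[0.025,0,0.015,0,-0.001,0,1],[0.025,0,0.015,0,-0.001,0,1],[0,0,0,0,0,0,1],[0,0,0,0,0,0,1],[0,0,0,0,0,0,1],[0,0,0,0,0,0,1],[0,0,0,0,0,0,1]]'
python3 lid.py
```

```text
clock: 19.15
eef_pos: [0.577, -0.0234, 0.2005]
tool_rot: [0.734, 0.604, -0.241, 0.198]
ft_force: [-3.0, 6.9, 0.6]
grip_width: 0.0173
a 0.24406215523499977 err tool mm [ 0.4714  0.591  -0.7593] rot [ 0.0031 -0.0058  0.0039] f [-2.9668  6.9255  0.5581] [ 1.5306  0.0433 -0.0832] grip 0.017298724634263022 q [ 0.2453  0.6114  0.3249  1.5875 -0.5663  0.5275]
```

```bash
python3 -m inch '[[0.02,0,0.012,0,-0.0008,0,1],[0.02,0,0.012,0,-0.0008,0,1],[0.02,0,0.012,0,-0.0008,0,1],[0,0,0,0,0,0,1],[0,0,0,0,0,0,1],[0,0,0,0,0,0,1],[0,0,0,0,0,0,1],[0,0,0,0,0,0,1]]'
python3 lid.py; python3 -c "
from h import *
im,d,c=snap('side','side8');cv2.imwrite('pics/s8z.png',cv2.resize(im[140:260,260:430],None,fx=4.5,fy=4.5,interpolation=cv2.INTER_CUBIC))"
```

```text
clock: 19.95
eef_pos: [0.577, -0.0233, 0.2002]
tool_rot: [0.733, 0.603, -0.244, 0.201]
ft_force: [-4.9, 4.0, 6.4]
grip_width: 0.0177
a 0.24271672767450062 err tool mm [ 0.4289  0.5778 -0.691 ] rot [ 0.0028 -0.0123  0.0045] f [-4.9254  4.0075  6.4071] [ 1.5409  0.4379 -0.2904] grip 0.01771121612403018 q [ 0.2482  0.6152  0.3266  1.5915 -0.5723  0.5339]
```

View pics/s8z.png

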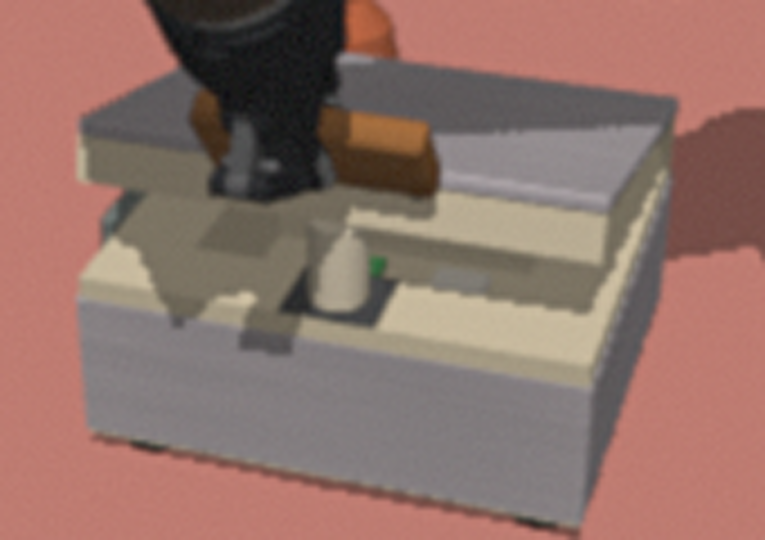

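The lid rests on the post: the motion stopped at 0.243 rad and the force rose by about 6 N. The picture shows the upright post under the lid edge at (340,270). I'll ease off the pressing, open, and withdraw along the handle.

```bash
python3 -m inch '[[-0.03,0,-0.018,0,0.0012,0,1],[0,0,0,0,0,0,0.7],[0,0,0,0,0,0,0.3],[0,0,0,0,0,0,-0.3],[0,0,0,0,0,0,-1],[0,0,0,0,0,0,-1],[0,0,0,0,0,0,-1],[0,0,0,0,0,0,-1]]'
python3 lid.py
python3 -c "
from h import *
im,d,c=snap('side','side9')"
```

```text
clock: 20.8
eef_pos: [0.5777, -0.0243, 0.2011]
tool_rot: [0.734, 0.603, -0.242, 0.2]
ft_force: [0.3, -0.2, -1.0]
grip_width: 0.0858
a 0.24774727773859534 err tool mm [ 0.1992  1.4129 -0.3206] rot [ 0.002  -0.0131  0.0056] f [ 0.2568 -0.1807 -1.0421] [ 0.5596 -0.0556 -0.0171] grip 0.08575266015518349 q [ 0.2451  0.6126  0.3268  1.5892 -0.57    0.5296]
```

View pics/side9.png

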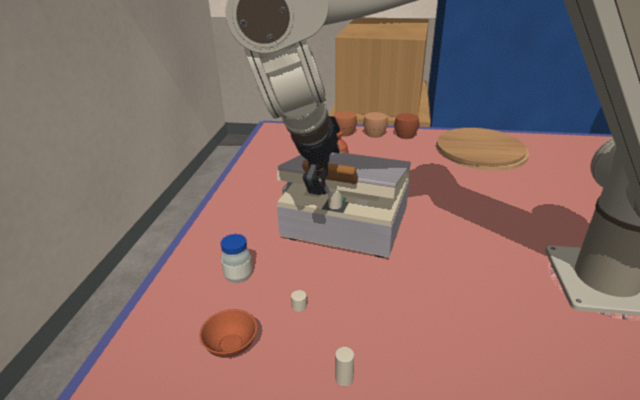

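The fingers are open and the force is back to zero. Withdrawing.

```bash
python3 -m inch '[[0,0,-0.2,0,0,0,-1],[0,0,-0.4,0,0,0,-1],[0,0,-0.7,0,0,0,-1],[0,0,-0.9,0,0,0,-1],[0,0,-0.9,0,0,0,-1],[0,0,-0.9,0,0,0,-1],[0,0,-0.9,0,0,0,-1],[0,0,-0.6,0,0,0,-1]]'
python3 -m inch '[[0,0,0,0,0,0,-1],[0,0,0,0,0,0,-1],[0,0,0,0,0,0,-1],[0,0,0,0,0,0,-1],[0,0,0,0,0,0,-1],[0,0,0,0,0,0,-1],[0,0,0,0,0,0,-1],[0,0,0,0,0,0,-1]]'
python3 - <<'E'
from h import *
np.set_printoptions(precision=4,suppress=True)
im,d,c=snap('side','side10');im2,_,_=snap('top','top10')
a=cv2.resize(im[140:260,260:430],None,fx=2.8,fy=2.8,interpolation=cv2.INTER_CUBIC);b=cv2.resize(im2[140:300,190:430],(320,213))
b=cv2.copyMakeBorder(b,0,a.shape[0]-213,0,0,0);cv2.imwrite('pics/end.png',np.hstack([a,b]))
im,P,d=cloud('side10');H=-.1371
for n in ['side10','top10']:
    im,P,d=cloud(n);s=P[...,:2]@F;l=P[...,:2]@L
    m=(abs(l-.5706)<.125)&(s>-.11)&(s<.05)&(P[...,2]>.14)&(P[...,2]<.23)&((abs(l-.5706)>.065))
    q=np.c_[s[m],P[m][:,2]];
    k=q[:,1]>.11+(q[:,0]-H)*.24+.018
    q=q[k];A=np.polyfit(q[:,0]-H,q[:,1]-.11,1);r=abs(np.polyval(A,q[:,0]-H)-q[:,1]+.11)<.006;A=np.polyfit(q[r,0]-H,q[r,1]-.11,1);print(n,'lid top slope angle',np.arctan(A[0]),'offset',A[1],r.sum())
im,P,d=cloud('side10');s=P[...,:2]@F;l=P[...,:2]@L
m=(P[...,2]>.116)&(P[...,2]<.15)&(abs(l-.57)<.03)&(s>.045)&(s<.09)
q=np.c_[s[m],l[m],P[m][:,2]];
for z in (.12,.126,.132,.138,.144): 
    k=abs(q[:,2]-z)<.003; print(z,k.sum(),q[k,0].max() if k.any() else '',np.mean(np.percentile(q[k,1],[3,97])) if k.any() else '')
for u,v in [(299,300),(345,366)]:
    w=P[v-28:v+28,u-22:u+22].reshape(-1,3); w=w[(w[:,2]>.012)&(w[:,2]<.09)];zt=np.percentile(w[:,2],97);t=w[w[:,2]>zt-.006];print(u,v,(t.min(0)+t.max(0))/2)
E
```

```text
clock: 21.65
eef_pos: [0.5936, 0.0577, 0.3138]
tool_rot: [0.733, 0.603, -0.24, 0.2]
ft_force: [-0.5, -0.4, -0.1]
grip_width: 0.0853
clock: 22.45
eef_pos: [0.5932, 0.0561, 0.3115]
tool_rot: [0.733, 0.603, -0.242, 0.2]
ft_force: [-0.5, -0.9, -0.0]
grip_width: 0.0852
side10 lid top slope angle 0.2396164826194882 offset 0.03302717476994441 689
top10 lid top slope angle 0.23933208621857205 offset 0.033635251648161724 3616
0.12 34 0.07604458439814687 0.5699903122241796
0.126 33 0.07703783318495618 0.5702251287412392
0.132 32 0.0773917376894704 0.5697759910988778
0.138 34 0.07644171987151935 0.569280782633895
0.144 32 0.07700680118764223 0.5696647676682375
299 300 [0.618  0.1564 0.029 ]
345 366 [0.5136 0.3065 0.0589]
```

View pics/end.png

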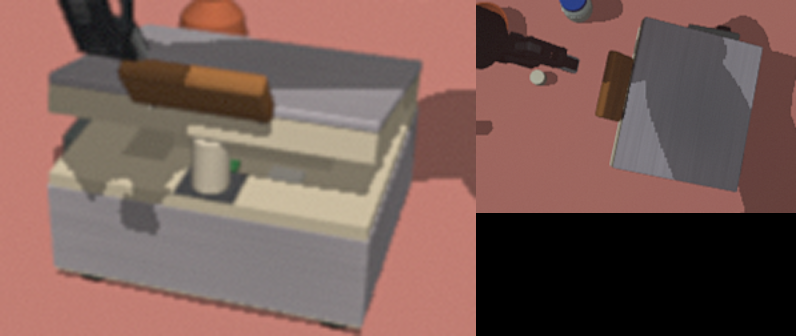

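The lid is at 0.24 rad on the upright post. The post's front face is at s ≈ 0.0765 at every height, so its axis is about 1 mm from the plate's middle. The hand is clear, so I'm handing in.

```bash
python3 -c "
from workcell import bot
print(bot.job_done())"
```

```text
the job is handed in; nothing more can be done
None
```

The kiln is set up with its lid ajar on the 45 mm post, and I handed the job in at about 22.6 s of the 51 s allowed; no verdict is reported.

**What I did:** I picked the 45 mm post by its measured height and stood it on the dark plate. I then gripped the lid by its handle and followed the hinge arc from about 0.94 rad down to contact. That was at 0.25 rad/s or slower, with the handle held the whole way. I then eased off, opened the fingers and backed away.

**Last checks, all within limits:**
- **Lid:** it rests at 0.240 rad by the side camera and 0.239 rad by the top camera.
- **Post:** it stands upright, about 1–2 mm from the plate's middle.
- **Other posts:** the 30 and 60 mm posts are within 1 mm of where they started.
- **Robot:** the gripper is open and clear, with about 1 N or less on the wrist.

I checked the jar, bowl and vase only by eye in the pictures, not by measurement. They looked undisturbed. The top camera read positions 1–3 mm differently from the side and wrist cameras, so I placed the post by the wrist camera. No check failed.

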